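# Run the stylus along the mould's joint

## Robot

A 6-joint arm with a two-finger parallel gripper is mounted at the origin on the work surface. World frame = base frame: x ahead of the robot, y to its left, z up, the work surface at z = 0. Lengths are in mm, angles in rad, forces in N, time in s.
With the tool pointing down it reaches from about 275 to 1000 mm from the base axis. Payload 8.4 kg.
Tool frame: the origin (TCP) lies midway between the tips of the shut fingers; the grasp point (between the pads) lies 19 mm behind it; z points along the fingers, y is the line along which they close (so a half turn about z gives the same grasp; the last joint's range is limited). The gripper opens to 85 mm and grips with 20 to 120 N. Pads are 22 mm wide; open, the fingers measure 114 mm over their backs; the gripper's body (76 mm by 85 mm) begins 54 mm behind the grasp point. The pads swing forward as they close: fully open they stand 13 mm farther back than shut.
Start: joints at [-1.179, 0.353, 1.633, -0, 1.155, -0.002], TCP at [239.811, -577.164, 231.281] pointing down, gripper open.
Joint ranges: [-2.63, 2.63], [-0.92, 2.1], [0.06, 2.66], [-1.3, 4.44], [0, 2.69], [-3.02, 3.02]. Speed limits (rad/s): [2.22, 2.22, 2.79, 3.14, 3.14, 3.14].

## Interface

Orientations are given as [roll, pitch, yaw] about the fixed x, y, z axes, in that order (R = Rz(yaw) Ry(pitch) Rx(roll)).
In Python, from workcell import readout, snapshot, calibration, ctrl gives the robot as it stands.
- The arm moves only by the tool send_rows, never from a script. Its argument "steps" is a list of rows, each a list of 7 numbers: the finger opening in m, from 0 to 0.0854, then the shift along the tool's x, y, z in m, then the turn, a rotation vector about the tool's x, y, z in degrees. In form: [[claw, dx, dy, dz, rx, ry, rz], ...]. A call has 1 to 12 rows; each row is the pose to reach, as a shift and turn from the pose commanded when the call began, along the tool's axes at that moment; what a row does not reach only later rows make up. A row lasts 1/12 s, in which the tool goes at most 41.7 mm and 7.16 degrees, less where a joint would pass 70% of its speed; a pose out of reach is approached as far as the arm can. A call with a gripper value outside its range is refused whole. The fingers move at their own pace and stop on an object; "newtons" is the grip in N (left out, the last holds). Time passes only in rows, so rows that repeat a pose let the fingers close. It gives the time, the measured TCP pose, the force, the opening and the grip force at its end, in the units of the state.
- readout.get_state(): the state, without advancing time (a new reading comes with each control period).
- snapshot(name): name is "scene" or "side" or "wrist"; returns (picture, depth): 400x640x3 uint8, blue, green, red; 400x640 float32, mm along the optical axis (not along the pixel's ray), 0 where there is no reading.
- calibration(name): a dict with "fx", "fy", "cx", "cy" (pixels), "rvec" (rotation vector, rad) and "tvec" (3), from world to camera coordinates, as OpenCV has them; the wrist camera has in their place "mount" (4x4, takes a point from camera to tool coordinates, whose origin is the TCP and whose axes are the flange's). Camera axes: x right, y down, z forward; pixel columns grow to the right and rows downward; lengths in mm; the calibration is good to about 2 mm. A picture is of the moment at which its call begins: read the wrist's pose just before it. calibration takes no time and is no camera call.
- ctrl.close_job(): hands the job in; it is judged then, once.
The state is a dict: "t": time; "joint_pos": joint angles; "joint_velocities": joint speeds; "joint_efforts": joint torques, N m; "ee_pos": TCP position; "ee_rot": TCP orientation; "wrist_force": force on the tool from outside, world axes, zero at the start; "ft_torque": the same for the moment, N m; "opening": opening from 0.0 (shut) to 1.0 (fully open); "grasp_force": force on a finger pad.
Only numpy, scipy, OpenCV 4.12 (cv2) and the standard library are available. Lean on these libraries where they do the work, as an engineer would, in place of code of your own. Each camera call takes 0.05 s, during which the arm holds its last target. There are 200 camera calls.

## Task

Clear the joint of the plaster mould: take the cranked stylus from its wooden rest, put its tip down into the groove at the end beside the round pouring collar, and draw it slowly (about 3 cm per second) and gently along the whole dog-legged groove to the other end, keeping the tip down in the groove all the way. Then lay the stylus back on its rest as you found it, handle lying in both notches and tip hanging at the same end, and let go. Leave the other things on the table where they are.

Things in the scene. Friction and masses are not known exactly. Their poses are not given: they have to be found in the camera images.
- mould: Fixed white plaster block 180 x 130 mm (x, y), 60 mm high; origin under its centre. A groove 16 mm wide, 10 mm deep, flat floor, crosses its top, open at both ends; centreline, in mm of its x, y: (-90,-20), (-30,-20), (30,20), (90,20), straight between. A round pouring collar, 48 mm across, 12 mm high, stands on the top at (-58,32), beside the starting end.
- stylus: Cranked stylus: square wooden handle 100 mm long (its x), 18 x 18 mm, and a 7 mm round steel rod that leaves the +x end, and 80 mm from the handle's middle turns straight down to a rounded tip 45 mm below the handle's underside. Origin: middle of the handle's underside; z up. Weighs 60 to 130 g.
- stylus_tip (a point): lowest point of the stylus's rounded tip, at (80, 0, -45) mm in the stylus frame
- rest: Fixed wooden tool rest: base 130 x 70 x 10 mm, two posts 10 mm thick at x = +-36 mm, each with a notch 26 mm wide, 12 mm deep in its top; the handle lies along x in both notches, its underside 70 mm above the table, the tip hanging beyond the +x post. Origin under the base's centre.
- rest_seat (a point): where the stylus's origin belongs on the rest: midway between the notches, on their floor, 70 mm above the table
- rest_tip (a point): where the stylus's tip hangs when it lies properly on the rest, 80 mm along the rest's x, 25 mm above the table
- seam0 (a point): point on the groove's centreline, on its floor, 10 mm in from the end beside the pouring collar: the start
- seam1 (a point): point on the groove's centreline, on its floor, 1 of 8 equal steps (21.5 mm along the groove) after seam0
- seam2 (a point): point on the groove's centreline, on its floor, 2 of 8 equal steps (21.5 mm along the groove) after seam0
- seam3 (a point): point on the groove's centreline, on its floor, 3 of 8 equal steps (21.5 mm along the groove) after seam0
- seam4 (a point): point on the groove's centreline, on its floor, 4 of 8 equal steps (21.5 mm along the groove) after seam0
- seam5 (a point): point on the groove's centreline, on its floor, 5 of 8 equal steps (21.5 mm along the groove) after seam0
- seam6 (a point): point on the groove's centreline, on its floor, 6 of 8 equal steps (21.5 mm along the groove) after seam0
- seam7 (a point): point on the groove's centreline, on its floor, 7 of 8 equal steps (21.5 mm along the groove) after seam0
- seam8 (a point): point on the groove's centreline, on its floor, 10 mm in from the other end: the finish
- bowl: open clay bowl, rim 96 mm across, 42 mm high, bystander; origin under its centre
- spatula: metal spatula with a handle, 160 mm, lying flat, bystander
- disc: plaster disc 90 mm across, 20 mm thick, bystander; origin under its centre
- block: wooden block 90 x 50 x 30 mm, bystander; origin under its centre
- beaker_a: clay beaker 72 mm across, 105 mm high, bystander; origin under its centre
- beaker_b: clay beaker 72 mm across, 105 mm high, bystander; origin under its centre
- jar: lidded jar 70 mm across, 90 mm high, bystander; origin under its centre

How it is judged (in metres and radians):
On the way, in this order (a step that is already met when the one before it is completed fails the run):
1. the tip is down in the groove (3 mm or more below the mould's top), within 8 mm of seam0 seen from above (horizontal distance between stylus_tip and seam0 below 0.008 m and z of stylus_tip in the frame of mould below 0.057 m), for 0.1 s.
2. the tip is down in the groove (3 mm or more below the mould's top), within 8 mm of seam1 seen from above (horizontal distance between stylus_tip and seam1 below 0.008 m and z of stylus_tip in the frame of mould below 0.057 m), for 0.1 s.
3. the tip is down in the groove (3 mm or more below the mould's top), within 8 mm of seam2 seen from above (horizontal distance between stylus_tip and seam2 below 0.008 m and z of stylus_tip in the frame of mould below 0.057 m), for 0.1 s.
4. the tip is down in the groove (3 mm or more below the mould's top), within 8 mm of seam3 seen from above (horizontal distance between stylus_tip and seam3 below 0.008 m and z of stylus_tip in the frame of mould below 0.057 m), for 0.1 s.
5. the tip is down in the groove (3 mm or more below the mould's top), within 8 mm of seam4 seen from above (horizontal distance between stylus_tip and seam4 below 0.008 m and z of stylus_tip in the frame of mould below 0.057 m), for 0.1 s.
6. the tip is down in the groove (3 mm or more below the mould's top), within 8 mm of seam5 seen from above (horizontal distance between stylus_tip and seam5 below 0.008 m and z of stylus_tip in the frame of mould below 0.057 m), for 0.1 s.
7. the tip is down in the groove (3 mm or more below the mould's top), within 8 mm of seam6 seen from above (horizontal distance between stylus_tip and seam6 below 0.008 m and z of stylus_tip in the frame of mould below 0.057 m), for 0.1 s.
8. the tip is down in the groove (3 mm or more below the mould's top), within 8 mm of seam7 seen from above (horizontal distance between stylus_tip and seam7 below 0.008 m and z of stylus_tip in the frame of mould below 0.057 m), for 0.1 s.
9. the tip is down in the groove (3 mm or more below the mould's top), within 8 mm of seam8 seen from above (horizontal distance between stylus_tip and seam8 below 0.008 m and z of stylus_tip in the frame of mould below 0.057 m), for 0.1 s.
At the end, for the whole second after the job is handed in: The stylus lies at rest on its rest, released: origin within 14 mm of rest_seat, tip within 20 mm (from above) of rest_tip, handle level within 0.12 rad (distance between stylus and rest_seat below 0.014 m and horizontal distance between stylus_tip and rest_tip below 0.02 m and angle between stylus's own z axis and vertical below 0.12 rad and linear speed of stylus below 0.02 m/s); the robot touches nothing.
It fails at once if the stylus presses on the mould with more than 25 N (contact force between stylus and mould above 25 N).
It fails at once if the stylus moves faster than 9 cm/s while its tip is in the groove (3 mm or more below the mould's top) (x of stylus_tip in the frame of mould between -0.09 and 0.09 m and y of stylus_tip in the frame of mould between -0.065 and 0.065 m and z of stylus_tip in the frame of mould below 0.057 m and linear speed of stylus above 0.09 m/s).
It fails at once if a bystander is moved by more than 25 mm (distance of any of bowl, spatula, disc, block, beaker_a, beaker_b, jar from where it was at the start of the episode above 0.025 m).
It also fails if it takes over 59 s, if anything falls off the work surface, if the arm or the gripper's body presses on something with over 40 N, if the wrist force passes 120 N, or if a joint passes its speed limit or range.

## Working session

There is one attempt and no reset: what is moved stays moved. The work goes in short steps, Python scripts to look and compute and a tool call to move; the robot and the scene stay as the last step left them, time stands still between calls to the robot, and variables do not carry over. Pictures are saved under pics/ and viewed, at most 10 in all, crops included, and the job is handed in when it is done.

Besides the shell and the picture viewer there is one more tool, called after "Request:" in YAML: its name, and indented under it one key for each argument. send_rows: Moves the arm, as the interface text tells. Its arguments: {"type":"object","properties":{"steps":{"type":"array"},"newtons":{"type":"number"}},"required":["steps"]}

```bash
mkdir -p pics; cat > h.py <<'E'
import numpy as np, cv2
from scipy.spatial.transform import Rotation as R
from workcell import readout, snapshot, calibration, ctrl
def T(name):
    c=calibration(name); K=(c["fx"],c["fy"],c["cx"],c["cy"])
    if "mount" in c:
        s=readout.get_state(); M=np.eye(4); M[:3,:3]=R.from_euler('xyz',s["ee_rot"]).as_matrix(); M[:3,3]=s["ee_pos"]
        return K, M@np.array(c["mount"])
    M=np.eye(4); M[:3,:3]=cv2.Rodrigues(np.array(c["rvec"],float))[0]; M[:3,3]=np.ravel(c["tvec"])
    return K, np.linalg.inv(M)
def take(name,tag):
    K,M=T(name); im,d=snapshot(name); np.savez('pics/%s.npz'%tag,im=im,d=d,K=K,M=M); cv2.imwrite('pics/%s.png'%tag,im); return im,d
def cloud(tag):
    z=np.load('pics/%s.npz'%tag); fx,fy,cx,cy=z['K']; d=z['d']; v,u=np.indices(d.shape)
    P=np.stack([(u-cx)/fx*d,(v-cy)/fy*d,d],-1)@z['M'][:3,:3].T+z['M'][:3,3]; P[d==0]=np.nan; return P
def ray(tag,u,v,h):
    z=np.load('pics/%s.npz'%tag); fx,fy,cx,cy=z['K']; r=z['M'][:3,:3]@np.array([(u-cx)/fx,(v-cy)/fy,1]); o=z['M'][:3,3]
    return o+r*(h-o[2])/r[2]
E
python3 - <<'E'
from h import *
for n in("scene","side"): take(n,n)
print(readout.get_state()); print(calibration("wrist"))
for n in("scene","side"): print(T(n))
E
```

```text
{'t': 0.1, 'joint_pos': array([-1.17941422e+00,  3.53603570e-01,  1.63406101e+00,  9.10920250e-06,
        1.15518597e+00, -2.40085283e-03]), 'joint_velocities': array([ 0.00124389, -0.00168693, -0.0019458 ,  0.00038009,  0.00045176,
        0.00076833]), 'joint_efforts': array([ 2.61143538e-05, -6.06356335e+01, -3.42817605e+01,  6.85057353e-05,
        3.91514550e-03,  3.40767849e-05]), 'ee_pos': array([ 239.64290722, -576.77143331,  230.6208009 ]), 'ee_rot': array([-3.14033478e+00, -1.13490913e-05,  3.93779266e-01]), 'wrist_force': array([ 0.48156069, -0.22990087, -0.01304097]), 'ft_torque': array([-0.05776088,  0.01083446,  0.05947544]), 'grasp_force': 0.0, 'opening': 1.0002556896738244}
{'fx': 281.6807144346416, 'fy': 281.6807144346416, 'cx': 319.80817780835656, 'cy': 200.88038923537644, 'mount': array([[ 9.41306343e-04, -9.53346689e-01, -3.01876141e-01,
         7.74993281e+01],
       [ 9.99998921e-01,  1.23789557e-03, -7.91179833e-04,
         3.06455136e-02],
       [ 1.12795981e-03, -3.01875070e-01,  9.53346825e-01,
        -1.41423225e+02],
       [ 0.00000000e+00,  0.00000
[... 194 characters left out ...]
        1.26596512e+03],
       [ 6.29017211e-01,  4.37481423e-01, -6.42609798e-01,
         8.65880583e+02],
       [ 1.46481719e-02, -8.33146514e-01, -5.52858316e-01,
         7.98358266e+02],
       [ 0.00000000e+00,  0.00000000e+00,  0.00000000e+00,
         1.00000000e+00]]))
((494.441095224084, 494.441095224084, 317.9550072602349, 204.0437778635563), array([[ 9.79487806e-01, -1.48918253e-01,  1.35746053e-01,
         3.10845721e+02],
       [-2.01384836e-01, -7.46560889e-01,  6.34106448e-01,
        -1.19829378e+03],
       [ 6.91266943e-03, -6.48436731e-01, -7.61237165e-01,
         1.50334773e+03],
       [ 0.00000000e+00,  0.00000000e+00,  0.00000000e+00,
         1.00000000e+00]]))
```

View pics/scene.png

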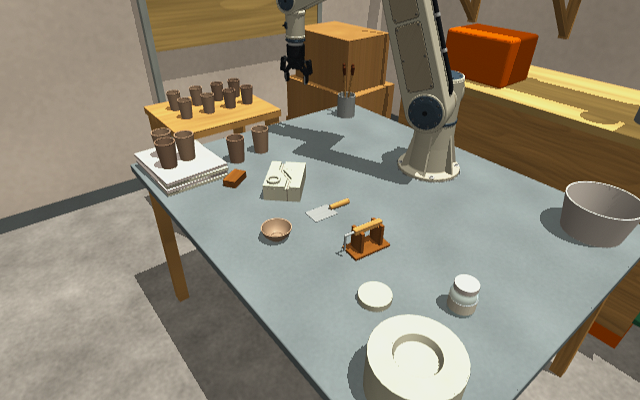

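View pics/side.png

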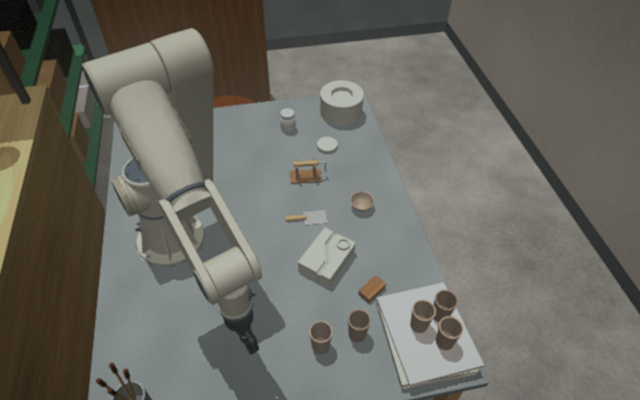

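The scene view shows the mould at (285,180), with its collar at about (273,180), and the rest with the stylus at (366,237), tip to the left at (346,245). The side view shows the mould at (327,255), its collar at (343,243), and the rest at (307,172), tip at right (325,168). Next, enlarged crops and point clouds.

```bash
python3 - <<'E'
from h import *
a=cv2.imread('pics/side.png');b=cv2.imread('pics/scene.png')
f=lambda i,x,y,w,h,k:cv2.resize(i[y:y+h,x:x+w],None,fx=k,fy=k,interpolation=cv2.INTER_CUBIC)
g=np.vstack([np.hstack([f(a,290,222,80,60,5),f(b,255,155,80,60,5)]),np.hstack([f(a,280,148,60,45,400/60),f(b,335,213,60,45,400/60)])])
cv2.imwrite('pics/crops.png',g)
for t,(mu,mv),(ru,rv) in(("side",(327,255),(307,172)),("scene",(285,180),(366,237))):
    P=cloud(t)
    for nm,u,v,lo,hi in(("mould",mu,mv,52,66),("handle",ru,rv,80,96)):
        q=P[v-40:v+40,u-40:u+40].reshape(-1,3); q=q[(q[:,2]>lo)&(q[:,2]<hi)]
        print(t,nm,len(q),np.median(q,0).round(1),cv2.minAreaRect(q[:,:2].astype(np.float32)))
E
```

```text
side mould 1278 [ 547.  -226.6   57.8] ((551.67529296875, -220.10650634765625), (187.82205200195312, 133.87945556640625), 46.7818489074707)
side handle 104 [558.5 205.7  84.6] ((569.370849609375, 200.42739868164062), (53.27598571777344, 126.04592895507812), 78.96109771728516)
scene mould 848 [ 550.3 -208.8   59.3] ((507.82720947265625, -308.49371337890625), (420.2902526855469, 174.08050537109375), 64.24578857421875)
scene handle 223 [566.9 218.1  85.5] ((573.8102416992188, 213.70875549316406), (50.91853332519531, 132.86964416503906), 87.75685119628906)
```

View pics/crops.png

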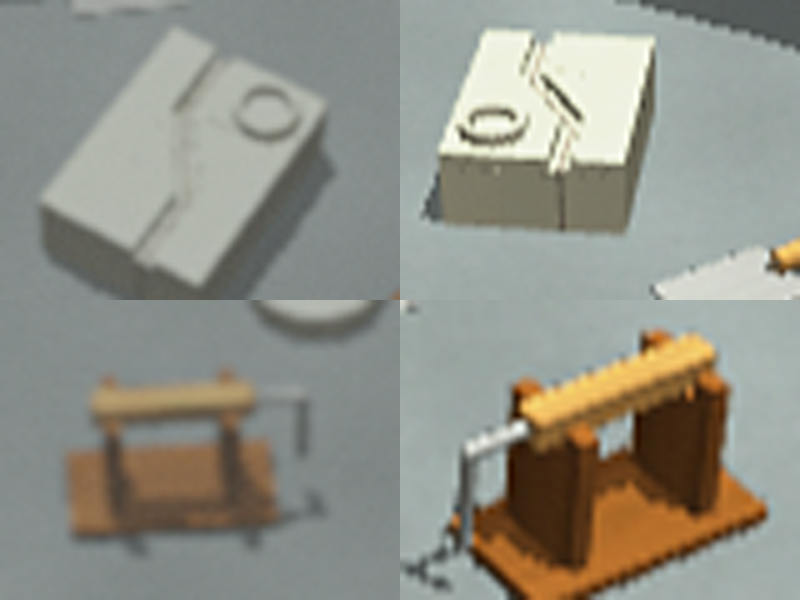

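Mould from the side crop: collar on its +x,+y end, groove running from crop (215,50) to (150,260), so mould yaw is about -133°. The stylus tip points towards world +x. I'll fly over the mould for a close look with the wrist camera.

```bash
cat >> h.py <<'E'
def go(p,yaw):
    s=readout.get_state(); A=R.from_euler('xyz',s["ee_rot"]); B=R.from_euler('xyz',[np.pi,0,yaw])
    d=A.inv().apply(np.array(p)-s["ee_pos"])/1000; w=(A.inv()*B).as_rotvec(degrees=True)
    print("t",round(s["t"],2),"pos",s["ee_pos"].round(1),"rot",s["ee_rot"].round(4),"shift",d.round(4),"turn",w.round(2),"n",np.linalg.norm(d)/.0417)
E
python3 -c "
from h import *
go([540,-220,200],-0.1)"
```

```text
t 0.1 pos [ 239.6 -576.8  230.6] rot [-3.1403 -0.      0.3938] shift [ 0.4143 -0.2142  0.0309] turn [-7.000e-02  2.000e-02  2.829e+01] n 11.207994619783415
```

Request:
send_rows:
  steps:
    - [0.0854,0.41,-0.214,0.03,0,0,28.3]
    - [0.0854,0.41,-0.214,0.03,0,0,28.3]
    - [0.0854,0.41,-0.214,0.03,0,0,28.3]
    - [0.0854,0.41,-0.214,0.03,0,0,28.3]
    - [0.0854,0.41,-0.214,0.03,0,0,28.3]
    - [0.0854,0.41,-0.214,0.03,0,0,28.3]
    - [0.0854,0.41,-0.214,0.03,0,0,28.3]
    - [0.0854,0.41,-0.214,0.03,0,0,28.3]
    - [0.0854,0.41,-0.214,0.03,0,0,28.3]
    - [0.0854,0.41,-0.214,0.03,0,0,28.3]
    - [0.0854,0.41,-0.214,0.03,0,0,28.3]
    - [0.0854,0.41,-0.214,0.03,0,0,28.3]

```text
t: 1.1
ee_pos: [539.0, -218.0, 200.7]
ee_rot: [-3.14, -0.0, -0.098]
wrist_force: [-0.5, -0.1, 0.1]
opening: 0.999
grasp_force: 0.0
```

```bash
python3 - <<'E'
from h import *
take("wrist","w1")
P=cloud("w1").reshape(-1,3); q=P[(P[:,2]>56)&(P[:,2]<63)]; print(np.median(q,0),cv2.minAreaRect(q[:,:2].astype(np.float32)))
c=P[(P[:,2]>67)&(P[:,2]<76)]; print("collar",len(c),cv2.minEnclosingCircle(c[:,:2].astype(np.float32)))
go([565,200,190],-0.1)
E
```

```text
[ 560.2285885  -222.59377579   58.67095422] ((567.8859252929688, -335.44000244140625), (454.4527587890625, 247.97647094726562), 88.3670654296875)
collar 2345 ((536.3131713867188, -364.7748718261719), 209.11703491210938)
t 1.15 pos [ 538.8 -218.4  200.6] rot [-3.1402e+00 -1.0000e-04 -9.6600e-02] shift [-0.0143 -0.4189  0.0112] turn [-0.08 -0.01  0.19] n 10.055815975829265
```

View pics/w1.png

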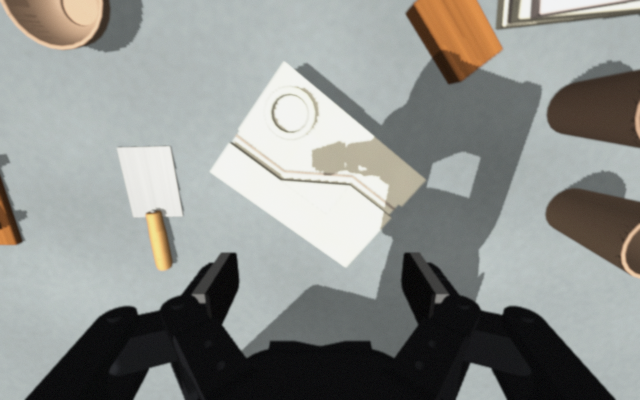

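The wrist view shows the mould's top with corners at (284,61), (425,180), (346,267), (210,172), the collar at (293,112), and the groove running from (236,141) via (283,177) and (350,181) to (392,211). I'll fit the pose.

```bash
python3 - <<'E'
from h import *
P=cloud("w1").reshape(-1,3)
near=np.linalg.norm(P[:,:2]-[552,-220],axis=1)<118
q=P[near&(P[:,2]>55)&(P[:,2]<63)]; r=cv2.minAreaRect(q[:,:2].astype(np.float32)); print(np.median(q[:,2]),r)
c=P[near&(P[:,2]>66)&(P[:,2]<76)]; print("collar",len(c),np.median(c[:,2]),cv2.minAreaRect(c[:,:2].astype(np.float32)))
print("corners",[ray("w1",u,v,60).round(1) for u,v in((284,61),(425,180),(346,267),(210,172))])
g=[ray("w1",u,v,60)[:2].round(1) for u,v in((236,141),(283,177),(350,181),(392,211))]; print("groove",g)
# groove depth points
G=P[near&(P[:,2]>46)&(P[:,2]<53.5)]
th=np.deg2rad(-133.2)
from scipy.optimize import least_squares
src=np.array([[-58,32]]);
def tf(x,m): a=x[2]; return m@np.array([[np.cos(a),np.sin(a)],[-np.sin(a),np.cos(a)]])+x[:2]
pl=np.array([(-90,-20),(-30,-20),(30,20),(90,20)],float)
def dist(x):
    a=x[2]; m=(G[:,:2]-x[:2])@np.array([[np.cos(a),-np.sin(a)],[np.sin(a),np.cos(a)]]); ds=[]
    for A,B in zip(pl,pl[1:]):
        t=np.clip((m-A)@(B-A)/((B-A)@(B-A)),0,1)[:,None]; ds.append(np.linalg.norm(m-A-t*(B-A),axis=1))
    return np.min(ds,0)
x0=[552,-220,th]; s=least_squares(dist,x0,loss='soft_l1',f_scale=4)
print("groove fit",len(G),s.x,np.rad2deg(s.x[2]),np.median(dist(s.x)))
print("collar pred",tf(s.x,src))
E
```

```text
58.66963072082439 ((553.7110595703125, -217.458251953125), (180.53030395507812, 130.6142578125), 46.4990234375)
collar 1102 70.43580937694924 ((617.4765625, -197.25234985351562), (46.68777847290039, 46.93277359008789), 83.82442474365234)
corners [array([ 662.9, -196.8,   60. ]), array([ 539.2, -325.9,   60. ]), array([ 446. , -238.3,   60. ]), array([ 568.6, -107.9,   60. ])]
groove [array([ 596.7, -140.1]), array([ 556.3, -181.3]), array([ 545.5, -249.3]), array([ 508.6, -291.6])]
groove fit 2572 [ 552.7975198  -217.23209141   -2.32124925] -132.99778535932165 3.843364819042083
collar pred [[ 615.75594705 -196.6350907 ]]
```

Request:
send_rows:
  steps:
    - [0.0854,-0.014,-0.42,-0.01,0,0,0]
    - [0.0854,-0.014,-0.42,-0.01,0,0,0]
    - [0.0854,-0.014,-0.42,-0.01,0,0,0]
    - [0.0854,-0.014,-0.42,-0.01,0,0,0]
    - [0.0854,-0.014,-0.42,-0.01,0,0,0]
    - [0.0854,-0.014,-0.42,-0.01,0,0,0]
    - [0.0854,-0.014,-0.42,-0.01,0,0,0]
    - [0.0854,-0.014,-0.42,-0.01,0,0,0]
    - [0.0854,-0.014,-0.42,-0.01,0,0,0]
    - [0.0854,-0.014,-0.42,-0.01,0,0,0]
    - [0.0854,-0.014,-0.42,-0.01,0,0,0]

```text
t: 2.07
ee_pos: [564.7, 202.1, 211.5]
ee_rot: [-3.139, -0.001, -0.097]
wrist_force: [-0.2, 0.5, 0.3]
opening: 0.998
grasp_force: 0.0
```

```bash
python3 - <<'E'
from h import *
take("wrist","w2")
P=cloud("w2").reshape(-1,3); n=np.linalg.norm(P[:,:2]-[566,208],axis=1)<75
q=P[n&(P[:,2]>77)&(P[:,2]<95)]; print(len(q),np.median(q,0),cv2.minAreaRect(q[:,:2].astype(np.float32)))
print(readout.get_state()["ee_pos"])
E
```

```text
2433 [572.60127678 212.54772501  85.98801458] ((575.430419921875, 212.68215942382812), (49.409271240234375, 131.5572052001953), 83.65577697753906)
[564.41715111 199.96216838 211.15189654]
```

View pics/w2.png

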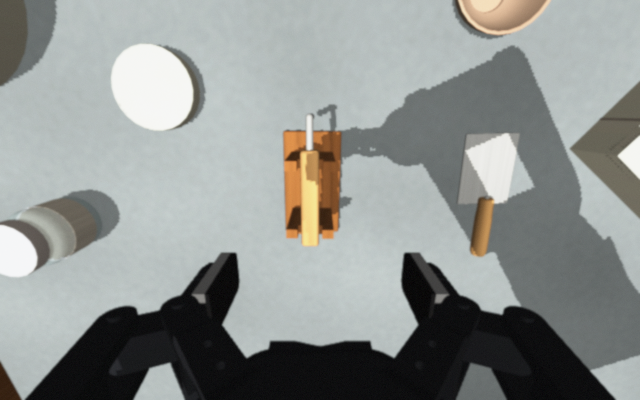

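The wrist view shows the handle from (310,245) to (309,152), the rod out to (310,116), and the tip end at the top (+x). I'll measure the handle and rest axis precisely.

```bash
python3 - <<'E'
from h import *
z=np.load('pics/w2.npz'); P=cloud("w2"); im=z['im'].astype(int)
m=(np.linalg.norm(P[...,:2]-[572,212],axis=2)<90)&(im[...,2]-im[...,0]>60)&(im[...,1]>125)&(P[...,2]>83)
q=P[m]; print(len(q),np.median(q[:,2]),"handle",cv2.minAreaRect(q[:,:2].astype(np.float32)))
rod=(np.linalg.norm(P[...,:2]-[640,208],axis=2)<25)&(P[...,2]>60); r=P[rod]; print("rod",len(r),r.mean(0),r.max(0),r.min(0))
b=(np.linalg.norm(P[...,:2]-[572,212],axis=2)<90)&(P[...,2]>5)&(P[...,2]<13)&(im[...,2]-im[...,0]>50); print("base",cv2.minAreaRect(P[b][:,:2].astype(np.float32)))
big=np.hstack([cv2.resize(z['im'][100:260,270:350],None,fx=3.7,fy=3.7,interpolation=cv2.INTER_CUBIC)]); cv2.imwrite('pics/w2c.png',big)
c=np.array(cv2.boxPoints(cv2.minAreaRect(q[:,:2].astype(np.float32)))); print(c.round(1))
for u,v in((302,245),(318,245),(301,152),(318,152)): print(ray("w2",u,v,88).round(1))
E
```

```text
1641 86.51821273331882 handle ((558.933837890625, 214.61329650878906), (17.115968704223633, 98.37171936035156), 84.2994613647461)
rod 230 [628.50158582 207.20617073  80.2102007 ] [641.84203672 212.14868238  82.3827124 ] [615.29413804 202.86025639  73.65481239]
base ((557.9183959960938, 214.1229248046875), (68.97415161132812, 127.6080093383789), 83.81770324707031)
[[509.1 211. ]
 [607.  201.2]
 [608.7 218.2]
 [510.8 228. ]]
[512.3 226.3  88. ]
[510.7 209.8  88. ]
[607.8 216.2  88. ]
[606.2 200.3  88. ]
```

View pics/w2c.png

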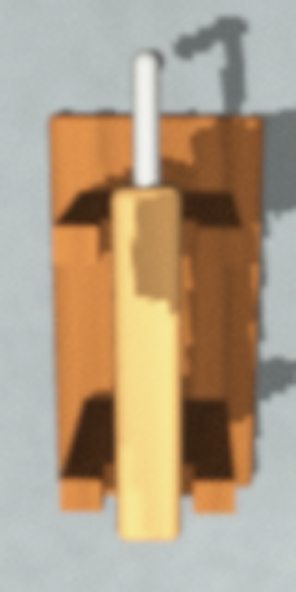

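```bash
python3 -c "
from h import *
go([559,214.3,100],-0.104);go([559,214.3,60],-0.104)"
```

```text
t 2.12 pos [564.4 200.  211.2] rot [-3.141e+00 -1.000e-04 -9.660e-02] shift [-0.0068 -0.0137  0.1112] turn [-0.03 -0.01  0.42] n 2.690735436427147
t 2.12 pos [564.4 200.  211.2] rot [-3.141e+00 -1.000e-04 -9.660e-02] shift [-0.0068 -0.0137  0.1512] turn [-0.03 -0.01  0.42] n 3.6433334468971634
```

Request:
send_rows:
  steps:
    - [0.0854,-0.0068,-0.0137,0.04,0,0,0.4]
    - [0.0854,-0.0068,-0.0137,0.08,0,0,0.4]
    - [0.0854,-0.0068,-0.0137,0.11,0,0,0.4]
    - [0.0854,-0.0068,-0.0137,0.13,0,0,0.4]
    - [0.0854,-0.0068,-0.0137,0.145,0,0,0.4]
    - [0.0854,-0.0068,-0.0137,0.151,0,0,0.4]
    - [0.0854,-0.0068,-0.0137,0.151,0,0,0.4]
    - [0.0854,-0.0068,-0.0137,0.151,0,0,0.4]

```text
t: 2.78
ee_pos: [559.3, 210.4, 60.7]
ee_rot: [3.141, -0.0, -0.108]
wrist_force: [-0.5, -0.2, -0.3]
opening: 0.996
grasp_force: 0.0
```

Request:
send_rows:
  newtons: 60
  steps:
    - [0.03,0,0,0,0,0,0]
    - [0.03,0,0,0,0,0,0]
    - [0.03,0,0,0,0,0,0]
    - [0.03,0,0,0,0,0,0]
    - [0.01,0,0,0,0,0,0]
    - [0.01,0,0,0,0,0,0]
    - [0.01,0,0,0,0,0,0]
    - [0.01,0,0,0,0,0,0]
    - [0.01,0,0,0,0,0,0]
    - [0.01,0,0,0,0,0,0]

```text
t: 3.62
ee_pos: [559.2, 211.6, 60.8]
ee_rot: [-3.141, -0.001, -0.107]
wrist_force: [-1.6, 0.9, 5.8]
opening: 0.194
grasp_force: 58.8
```

Request:
send_rows:
  steps:
    - [0.01,0,0,-0.01,0,0,0]
    - [0.01,0,0,-0.025,0,0,0]
    - [0.01,0,0,-0.045,0,0,0]
    - [0.01,0,0,-0.07,0,0,0]
    - [0.01,0,0,-0.09,0,0,0]
    - [0.01,0,0,-0.1,0,0,0]
    - [0.01,0,0,-0.1,0,0,0]
    - [0.01,0,0,-0.1,0,0,0]

```text
t: 4.28
ee_pos: [558.9, 211.4, 160.3]
ee_rot: [-3.141, -0.0, -0.107]
wrist_force: [-0.1, -0.9, -1.5]
opening: 0.203
grasp_force: 58.6
```

```bash
python3 - <<'E'
from h import *
take("wrist","w3"); take("side","s3"); s=readout.get_state(); print(s["ee_pos"],s["ee_rot"],s["wrist_force"],s["ft_torque"])
a=cv2.imread('pics/w3.png'); b=cv2.imread('pics/s3.png'); c=cv2.imread('pics/s3.png')
z=np.load('pics/s3.npz');fx,fy,cx,cy=z['K']; Mi=np.linalg.inv(z['M'])
def pr(p): q=Mi[:3,:3]@p+Mi[:3,3]; return fx*q[0]/q[2]+cx,fy*q[1]/q[2]+cy
e=s["ee_pos"]; x=np.array([np.cos(-.107),np.sin(-.107),0]); print("pred tip", pr(e+80*x+[0,0,19-9-45]),"bend",pr(e+80*x+[0,0,19]), "handle",pr(e+[0,0,28]))
u,v=map(int,pr(e+60*x)); print(u,v)
cv2.imwrite('pics/g3.png',np.hstack([cv2.resize(a[60:260,260:380],(360,600)),cv2.resize(b[v-40:v+40,u-29:u+29],(435,600),interpolation=cv2.INTER_CUBIC)]))
E
```

```text
[558.07436224 211.03256652 158.91820842] [ 3.14060706e+00  1.97233710e-03 -1.07094617e-01] [ 0.13330382  0.25453528 -1.61070663] [-0.04828126  0.02129026 -0.07031206]
pred tip (np.float64(325.0464947647733), np.float64(154.17787921735376)) bend (np.float64(325.2916961087257), np.float64(144.2050340051161)) handle (np.float64(304.9466039527655), np.float64(143.7311242884341))
320 148
```

View pics/g3.png

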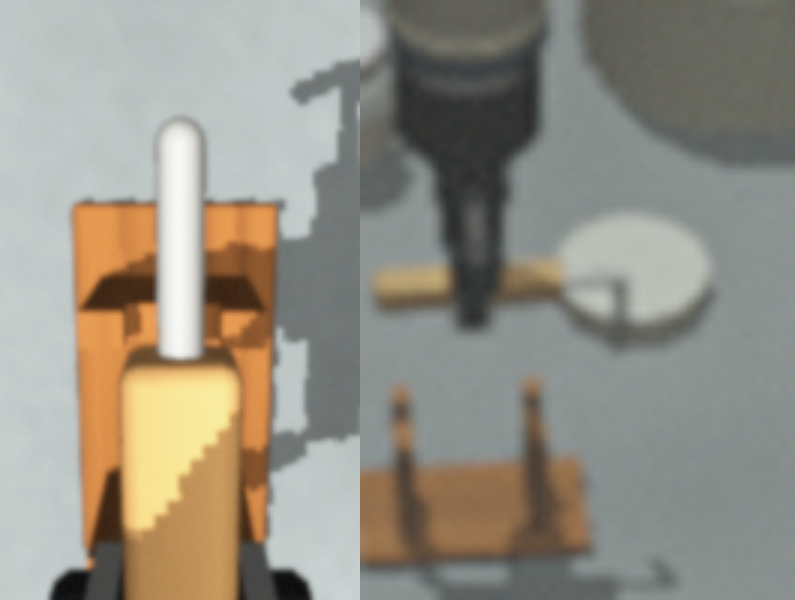

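The left half shows the stylus held straight (rod end at wrist pixel (320,99)). The right half shows the tip at side pixel (325.7,154), against a predicted (325.0,154.2), so the grip is as modelled. Next, the carry to above seam0.

```bash
cat >> h.py <<'E'
MC=np.array([553.4,-217.4]); MY=np.deg2rad(-133.25); YAW=-0.107
def rot(a): return np.array([[np.cos(a),-np.sin(a)],[np.sin(a),np.cos(a)]])
def tipgo(mxy,z):
    t=MC+rot(MY)@np.array(mxy,float); e=t-rot(YAW)@[80,0.]; go([e[0],e[1],z+35.8],YAW)
PL=[(-80,-20),(-30,-20),(30,20),(80,20)]
E
python3 -c "
from h import *
tipgo((-80,-20),123);tipgo((-80,-20),78)"
```

```text
t 4.38 pos [558.1 211.  158.9] rot [ 3.1406e+00  2.0000e-03 -1.0710e-01] shift [-0.0065  0.3506  0.0005] turn [ 0.06  0.11 -0.01] n 8.409664521313697
t 4.38 pos [558.1 211.  158.9] rot [ 3.1406e+00  2.0000e-03 -1.0710e-01] shift [-0.0064  0.3506  0.0455] turn [ 0.06  0.11 -0.01] n 8.478980569003209
```

Request:
send_rows:
  steps:
    - [0.01,-0.0005,0.02,0,0,0,0]
    - [0.01,-0.001,0.05,0,0,0,0]
    - [0.01,-0.002,0.085,0,0,0,0]
    - [0.01,-0.003,0.12,0,0,0,0]
    - [0.01,-0.004,0.16,0,0,0,0]
    - [0.01,-0.005,0.2,0,0,0,0]
    - [0.01,-0.005,0.24,0,0,0,0]
    - [0.01,-0.006,0.28,0,0,0,0]
    - [0.01,-0.0065,0.31,0,0,0,0]
    - [0.01,-0.0065,0.335,0.01,0,0,0]
    - [0.01,-0.0065,0.345,0.02,0,0,0]
    - [0.01,-0.0065,0.35,0.03,0,0,0]

```text
t: 5.38
ee_pos: [514.2, -137.2, 128.6]
ee_rot: [-3.141, 0.002, -0.109]
wrist_force: [0.2, 0.7, -1.7]
opening: 0.199
grasp_force: 58.8
```

Request:
send_rows:
  steps:
    - [0.01,0,0,0.01,0,0,0]
    - [0.01,0,0,0.015,0,0,0]
    - [0.01,0,0,0.015,0,0,0]
    - [0.01,0,0,0.015,0,0,0]
    - [0.01,0,0,0.015,0,0,0]

```text
t: 5.8
ee_pos: [515.5, -135.0, 115.5]
ee_rot: [-3.142, -0.0, -0.106]
wrist_force: [0.1, -0.6, -1.1]
opening: 0.202
grasp_force: 58.8
```

```bash
python3 - <<'E'
from h import *
tipgo((-80,-20),78)
take("wrist","w4"); take("side","s4"); s=readout.get_state()
tipgo((-80,-20),78)
z=np.load('pics/s4.npz');fx,fy,cx,cy=z['K']; Mi=np.linalg.inv(z['M'])
def pr(p): q=Mi[:3,:3]@p+Mi[:3,3]; return np.array([fx*q[0]/q[2]+cx,fy*q[1]/q[2]+cy]).round(1)
e=s["ee_pos"]; t=e+np.r_[rot(s["ee_rot"][2])@[80,0],-35.8]; print("tip",t,pr(t))
for m in PL: print(m,pr(np.r_[MC+rot(MY)@m,50]))
a=cv2.imread('pics/w4.png'); b=cv2.imread('pics/s4.png')
cv2.imwrite('pics/g4.png',np.hstack([cv2.resize(a[0:260,190:450],(400,400)),cv2.resize(b[220:290,290:360],(400,400),interpolation=cv2.INTER_CUBIC)]))
# refit mould from w4 cloud
P=cloud("w4").reshape(-1,3); n=np.linalg.norm(P[:,:2]-MC,axis=1)<118
q=P[n&(P[:,2]>56)&(P[:,2]<62)]; print(cv2.minAreaRect(q[:,:2].astype(np.float32)))
E
```

```text
t 5.8 pos [ 515.5 -135.   115.5] rot [-3.1415e+00 -3.0000e-04 -1.0580e-01] shift [-0.0012  0.002   0.0017] turn [-0.   -0.02  0.07] n 0.06923098996299804
t 5.9 pos [ 515.7 -135.4  115.8] rot [ 3.1415e+00 -1.0000e-03 -1.0620e-01] shift [-0.0014  0.0016  0.002 ] turn [ 0.   -0.06  0.05] n 0.07087547293968709
tip [ 595.20879755 -143.86932824   80.02359905] [333.5 229.8]
(-80, -20) [332.9 235.2]
(-30, -20) [325.9 244.6]
(30, 20) [326.9 261.3]
(80, 20) [319.4 271.6]
((553.8173217773438, -218.13656616210938), (181.0074920654297, 130.75018310546875), 46.514591217041016)
```

View pics/g4.png

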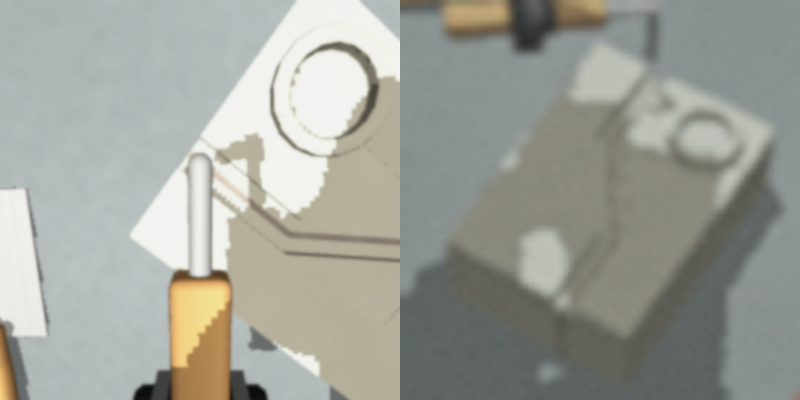

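Both views show the tip above the groove's start: side tip at (334,230), prediction (333.5,229.8), and the groove bends match the model. I'll shift about 2 mm and go down slowly.

Request:
send_rows:
  steps:
    - [0.01,-0.0013,0.0019,0.002,0,0,0]
    - [0.01,-0.0013,0.0019,0.005,0,0,0]
    - [0.01,-0.0013,0.0019,0.008,0,0,0]
    - [0.01,-0.0013,0.0019,0.011,0,0,0]
    - [0.01,-0.0013,0.0019,0.014,0,0,0]
    - [0.01,-0.0013,0.0019,0.017,0,0,0]
    - [0.01,-0.0013,0.0019,0.02,0,0,0]
    - [0.01,-0.0013,0.0019,0.022,0,0,0]
    - [0.01,-0.0013,0.0019,0.0235,0,0,0]
    - [0.01,-0.0013,0.0019,0.025,0,0,0]
    - [0.01,-0.0013,0.0019,0.026,0,0,0]
    - [0.01,-0.0013,0.0019,0.0265,0,0,0]

```text
t: 6.9
ee_pos: [513.6, -137.7, 88.7]
ee_rot: [3.142, 0.0, -0.107]
wrist_force: [-0.2, -0.5, -0.8]
opening: 0.197
grasp_force: 58.8
```

```bash
sed -i 's/553.4,-217.4/553.6,-217.8/;s/-133.25/-133.4/' h.py; python3 - <<'E'
from h import *
take("side","s5")
tipgo((-80,-20),53)
s=readout.get_state(); print(s["wrist_force"])
for m in PL: tipgo(m,53)
A=R.from_euler('xyz',[np.pi,0,YAW]).as_matrix()
for a,b in zip(PL,PL[1:]):
    d=np.r_[rot(MY)@(np.array(b)-a),0]; L=np.linalg.norm(d); print(L,A.T@d,"per 2.5mm",(A.T@d/L*2.5).round(3))
E
```

```text
t 6.95 pos [ 513.6 -137.7   88.7] rot [-3.1416e+00  1.0000e-04 -1.0710e-01] shift [ 0.0009 -0.0004 -0.0001] turn [-0.    0.   -0.01] n 0.02324122711385771
[0.36662504 0.36541536 0.60858779]
t 6.95 pos [ 513.6 -137.7   88.7] rot [-3.1416e+00  1.0000e-04 -1.0710e-01] shift [ 0.0009 -0.0004 -0.0001] turn [-0.    0.   -0.01] n 0.02324122711385771
t 6.95 pos [ 513.6 -137.7   88.7] rot [-3.1416e+00  1.0000e-04 -1.0710e-01] shift [-0.0294  0.0394 -0.0001] turn [-0.    0.   -0.01] n 1.1790249549339242
t 6.95 pos [ 513.6 -137.7   88.7] rot [-3.1416e+00  1.0000e-04 -1.0710e-01] shift [-3.390e-02  1.114e-01 -1.000e-04] turn [-0.    0.   -0.01] n 2.7919181600605025
t 6.95 pos [ 513.6 -137.7   88.7] rot [-3.1416e+00  1.0000e-04 -1.0710e-01] shift [-6.420e-02  1.512e-01 -1.000e-04] turn [-0.    0.   -0.01] n 3.9383043628383567
49.99999999999999 [-3.02781401e+01  3.97898760e+01  4.87285443e-15] per 2.5mm [-1.514  1.989  0.   ]
72.11102550927977 [-4.50186736e+00  7.19703633e+01  8.81382750e-15] per 2.5mm [-0.156  2.495  0.   ]
49.99999999999999 [-3.02781401e+01  3.97898760e+01  4.87285443e-15] per 2.5mm [-1.514  1.989  0.   ]
```

Request:
send_rows:
  steps:
    - [0.01,-0.0011,0.0019,0,0,0,0]
    - [0.01,-0.0026,0.0038,0,0,0,0]
    - [0.01,-0.0041,0.0058,0,0,0,0]
    - [0.01,-0.0056,0.0078,0,0,0,0]
    - [0.01,-0.0071,0.0098,0,0,0,0]
    - [0.01,-0.0086,0.0118,0,0,0,0]
    - [0.01,-0.0101,0.0138,0,0,0,0]
    - [0.01,-0.0116,0.0158,0,0,0,0]
    - [0.01,-0.0131,0.0177,0,0,0,0]
    - [0.01,-0.0146,0.0197,0,0,0,0]
    - [0.01,-0.0161,0.0217,0,0,0,0]
    - [0.01,-0.0176,0.0237,0,0,0,0]

```text
t: 7.95
ee_pos: [493.4, -159.5, 88.8]
ee_rot: [-3.142, -0.0, -0.107]
wrist_force: [0.4, 0.2, -1.4]
opening: 0.199
grasp_force: 58.8
```

```bash
python3 - <<'E'
from h import *
tipgo((-30,-20),53); tipgo((30,20),53)
E
```

```text
t 7.95 pos [ 493.4 -159.5   88.8] rot [-3.1416 -0.     -0.1071] shift [-0.0117  0.0155 -0.    ] turn [-0.   -0.   -0.01] n 0.4653006771719621
t 7.95 pos [ 493.4 -159.5   88.8] rot [-3.1416 -0.     -0.1071] shift [-0.0161  0.0875 -0.    ] turn [-0.   -0.   -0.01] n 2.13340866846378
```

Request:
send_rows:
  steps:
    - [0.01,-0.0015,0.002,0,0,0,0]
    - [0.01,-0.003,0.004,0,0,0,0]
    - [0.01,-0.0045,0.006,0,0,0,0]
    - [0.01,-0.006,0.008,0,0,0,0]
    - [0.01,-0.0075,0.01,0,0,0,0]
    - [0.01,-0.009,0.0119,0,0,0,0]
    - [0.01,-0.0105,0.0139,0,0,0,0]
    - [0.01,-0.0117,0.0156,0,0,0,0]
    - [0.01,-0.0119,0.018,0,0,0,0]
    - [0.01,-0.012,0.0205,0,0,0,0]
    - [0.01,-0.0122,0.023,0,0,0,0]
    - [0.01,-0.0123,0.0255,0,0,0,0]

```text
t: 8.95
ee_pos: [478.7, -183.7, 88.8]
ee_rot: [3.142, -0.0, -0.107]
wrist_force: [1.2, 0.2, -0.2]
opening: 0.2
grasp_force: 58.8
```

```bash
python3 - <<'E'
from h import *
tipgo((30,20),53)
E
```

```text
t 8.95 pos [ 478.7 -183.7   88.8] rot [ 3.1416e+00 -1.0000e-04 -1.0710e-01] shift [-0.0041  0.0619  0.    ] turn [ 0.   -0.01 -0.  ] n 1.4882057354285316
```

Request:
send_rows:
  steps:
    - [0.01,-0.0002,0.0025,0,0,0,0]
    - [0.01,-0.0003,0.005,0,0,0,0]
    - [0.01,-0.0005,0.0075,0,0,0,0]
    - [0.01,-0.0007,0.01,0,0,0,0]
    - [0.01,-0.0008,0.0125,0,0,0,0]
    - [0.01,-0.001,0.015,0,0,0,0]
    - [0.01,-0.0011,0.0175,0,0,0,0]
    - [0.01,-0.0013,0.02,0,0,0,0]
    - [0.01,-0.0014,0.0225,0,0,0,0]
    - [0.01,-0.0016,0.025,0,0,0,0]
    - [0.01,-0.0018,0.0275,0,0,0,0]
    - [0.01,-0.0019,0.03,0,0,0,0]

```text
t: 9.95
ee_pos: [473.5, -213.3, 88.8]
ee_rot: [-3.142, 0.0, -0.107]
wrist_force: [-0.5, 1.0, -2.0]
opening: 0.199
grasp_force: 58.8
```

```bash
python3 - <<'E'
from h import *
take("side","s6")
s=readout.get_state(); z=np.load('pics/s6.npz');fx,fy,cx,cy=z['K']; Mi=np.linalg.inv(z['M'])
tipgo((30,20),53)
E
```

```text
t 10.0 pos [ 473.5 -213.6   88.8] rot [ 3.1414e+00 -1.0000e-04 -1.0720e-01] shift [-0.0021  0.0316  0.    ] turn [ 0.01 -0.01 -0.01] n 0.7597503331311588
```

Request:
send_rows:
  steps:
    - [0.01,-0.0002,0.0025,0,0,0,0]
    - [0.01,-0.0003,0.005,0,0,0,0]
    - [0.01,-0.0005,0.0075,0,0,0,0]
    - [0.01,-0.0007,0.01,0,0,0,0]
    - [0.01,-0.0008,0.0125,0,0,0,0]
    - [0.01,-0.001,0.015,0,0,0,0]
    - [0.01,-0.0011,0.0175,0,0,0,0]
    - [0.01,-0.0013,0.02,0,0,0,0]
    - [0.01,-0.0014,0.0225,0,0,0,0]
    - [0.01,-0.0016,0.025,0,0,0,0]
    - [0.01,-0.0018,0.0275,0,0,0,0]
    - [0.01,-0.002,0.03,0,0,0,0]

```text
t: 11.0
ee_pos: [468.3, -242.9, 88.8]
ee_rot: [3.142, 0.0, -0.107]
wrist_force: [0.2, -0.1, -0.6]
opening: 0.2
grasp_force: 58.8
```

```bash
python3 - <<'E'
from h import *
tipgo((30,20),53); tipgo((80,20),53)
E
```

```text
t 11.0 pos [ 468.3 -242.9   88.8] rot [ 3.1416  0.     -0.1071] shift [-0.0001  0.002  -0.    ] turn [ 0.  0. -0.] n 0.046889772818372887
t 11.0 pos [ 468.3 -242.9   88.8] rot [ 3.1416  0.     -0.1071] shift [-0.0304  0.0417 -0.    ] turn [ 0.  0. -0.] n 1.2377462831641475
```

Request:
send_rows:
  steps:
    - [0.01,-0.0001,0.0015,0,0,0,0]
    - [0.01,-0.0015,0.0036,0,0,0,0]
    - [0.01,-0.003,0.0056,0,0,0,0]
    - [0.01,-0.0045,0.0076,0,0,0,0]
    - [0.01,-0.006,0.0096,0,0,0,0]
    - [0.01,-0.0075,0.0116,0,0,0,0]
    - [0.01,-0.009,0.0136,0,0,0,0]
    - [0.01,-0.0105,0.0156,0,0,0,0]
    - [0.01,-0.012,0.0175,0,0,0,0]
    - [0.01,-0.0135,0.0195,0,0,0,0]
    - [0.01,-0.015,0.0215,0,0,0,0]
    - [0.01,-0.0165,0.0235,0,0,0,0]

```text
t: 12.0
ee_pos: [449.2, -264.4, 88.8]
ee_rot: [3.142, 0.0, -0.107]
wrist_force: [0.7, 0.2, -0.8]
opening: 0.196
grasp_force: 58.8
```

```bash
python3 - <<'E'
from h import *
tipgo((80,20),53)
E
```

```text
t 12.0 pos [ 449.2 -264.4   88.8] rot [ 3.1416  0.     -0.1071] shift [-0.0137  0.0183 -0.    ] turn [ 0.    0.   -0.01] n 0.5480477976665236
```

Request:
send_rows:
  steps:
    - [0.01,-0.0015,0.002,0,0,0,0]
    - [0.01,-0.003,0.004,0,0,0,0]
    - [0.01,-0.0045,0.006,0,0,0,0]
    - [0.01,-0.006,0.008,0,0,0,0]
    - [0.01,-0.0075,0.01,0,0,0,0]
    - [0.01,-0.009,0.012,0,0,0,0]
    - [0.01,-0.0105,0.014,0,0,0,0]
    - [0.01,-0.012,0.016,0,0,0,0]
    - [0.01,-0.0135,0.018,0,0,0,0]
    - [0.01,-0.0138,0.0184,0,0,0,0]
    - [0.01,-0.0138,0.0184,0,0,0,0]
    - [0.01,-0.0138,0.0184,0,0,0,0]

```text
t: 13.0
ee_pos: [433.7, -281.1, 88.8]
ee_rot: [-3.142, -0.0, -0.107]
wrist_force: [-0.3, 0.8, -0.7]
opening: 0.202
grasp_force: 58.8
```

```bash
python3 - <<'E'
from h import *
take("side","s7"); s=readout.get_state(); print(s["wrist_force"])
tipgo((80,20),53)
z=np.load('pics/s7.npz');fx,fy,cx,cy=z['K']; Mi=np.linalg.inv(z['M'])
for m in((80,20,50),(90,20,50),(80,20,95)):
    p=np.r_[MC+rot(MY)@m[:2],m[2]]; q=Mi[:3,:3]@p+Mi[:3,3]; print(m,((fx*q[0]/q[2]+cx-285)*10,(fy*q[1]/q[2]+cy-235)*10))
cv2.imwrite('pics/g7.png',cv2.resize(z['im'][235:295,285:355],None,fx=10,fy=10,interpolation=cv2.INTER_CUBIC))
E
```

```text
[-0.26907683 -0.04212598 -1.23239433]
t 13.05 pos [ 433.8 -281.    88.8] rot [-3.1416 -0.     -0.1071] shift [-0.0001  0.0001 -0.    ] turn [-0.   -0.   -0.01] n 0.004062626623665434
(80, 20, 50) (np.float64(344.40884695305783), np.float64(366.8512968451762))
(90, 20, 50) (np.float64(329.17881889400803), np.float64(387.75356347383706))
(80, 20, 95) (np.float64(345.63044747421657), np.float64(294.5805912538441))
```

View pics/g7.png

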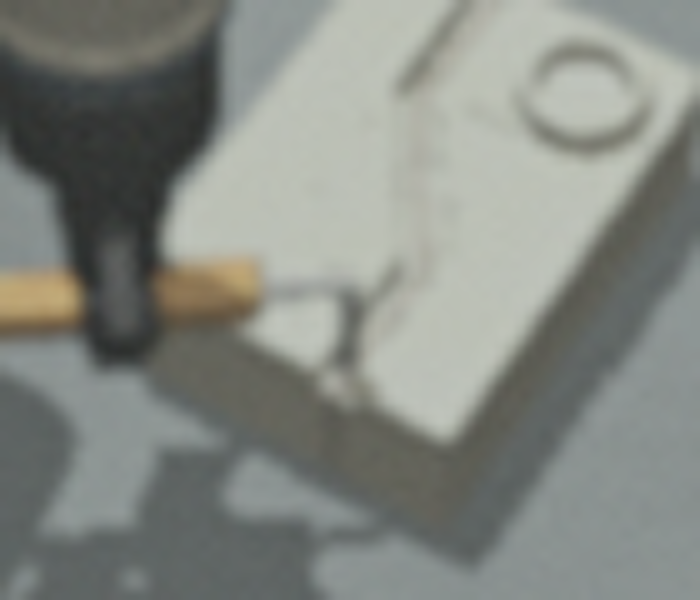

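The tip sits in the groove near its far end at crop (348,362), as predicted. Next I'll lift slowly, then return.

Request:
send_rows:
  steps:
    - [0.01,0,0,-0.002,0,0,0]
    - [0.01,0,0,-0.005,0,0,0]
    - [0.01,0,0,-0.008,0,0,0]
    - [0.01,0,0,-0.011,0,0,0]
    - [0.01,0,0,-0.014,0,0,0]
    - [0.01,0,0,-0.02,0,0,0]
    - [0.01,0,0,-0.03,0,0,0]
    - [0.01,0,0,-0.045,0,0,0]
    - [0.01,0,0,-0.06,0,0,0]
    - [0.01,0,0,-0.07,0,0,0]
    - [0.01,0,0,-0.075,0,0,0]
    - [0.01,0,0,-0.075,0,0,0]

```text
t: 14.05
ee_pos: [434.4, -281.5, 165.3]
ee_rot: [3.14, -0.002, -0.107]
wrist_force: [0.3, 0.1, -1.0]
opening: 0.201
grasp_force: 58.8
```

```bash
python3 - <<'E'
from h import *
go([558.7,213.3,161],-0.107)
E
```

```text
t 14.05 pos [ 434.4 -281.5  165.3] rot [ 3.1404e+00 -2.2000e-03 -1.0710e-01] shift [ 0.0707 -0.5053  0.0038] turn [ 0.07 -0.13 -0.01] n 12.23509868398843
```

Request:
send_rows:
  steps:
    - [0.01,0.003,-0.02,0,0,0,0]
    - [0.01,0.007,-0.05,0,0,0,0]
    - [0.01,0.012,-0.085,0,0,0,0]
    - [0.01,0.017,-0.12,0,0,0,0]
    - [0.01,0.022,-0.16,0,0,0,0]
    - [0.01,0.028,-0.2,0,0,0,0]
    - [0.01,0.034,-0.24,0,0,0,0]
    - [0.01,0.039,-0.28,0,0,0,0]
    - [0.01,0.045,-0.32,0,0,0,0]
    - [0.01,0.05,-0.36,0,0,0,0]
    - [0.01,0.056,-0.4,0,0,0,0]
    - [0.01,0.06,-0.43,0,0,0,0]

```text
t: 15.05
ee_pos: [539.4, 143.1, 163.1]
ee_rot: [-3.141, 0.001, -0.106]
wrist_force: [-0.4, -0.9, -1.2]
opening: 0.198
grasp_force: 58.9
```

Request:
send_rows:
  steps:
    - [0.01,0.004,-0.03,0,0,0,0]
    - [0.01,0.008,-0.055,0,0,0,0]
    - [0.01,0.0105,-0.07,0,0,0,0]
    - [0.01,0.0107,-0.075,0,0,0,0]
    - [0.01,0.0107,-0.075,0,0,0,0]
    - [0.01,0.0107,-0.075,0,0,0,0]
    - [0.01,0.0107,-0.075,0,0,0,0]

```text
t: 15.63
ee_pos: [557.5, 212.1, 163.6]
ee_rot: [3.141, 0.001, -0.108]
wrist_force: [-0.0, -0.8, -1.3]
opening: 0.202
grasp_force: 58.9
```

```bash
python3 - <<'E'
from h import *
take("wrist","w8")
go([558.7,213.3,61.5],-0.107)
E
```

```text
t 15.68 pos [557.6 212.  163.7] rot [ 3.141e+00  5.000e-04 -1.083e-01] shift [ 0.001  -0.0014  0.1022] turn [ 0.03  0.03 -0.08] n 2.4509756500594233
```

Request:
send_rows:
  steps:
    - [0.01,0.001,-0.0013,0.01,0,0,0]
    - [0.01,0.001,-0.0013,0.025,0,0,0]
    - [0.01,0.001,-0.0013,0.04,0,0,0]
    - [0.01,0.001,-0.0013,0.055,0,0,0]
    - [0.01,0.001,-0.0013,0.07,0,0,0]
    - [0.01,0.001,-0.0013,0.08,0,0,0]
    - [0.01,0.001,-0.0013,0.085,0,0,0]
    - [0.01,0.001,-0.0013,0.085,0,0,0]

```text
t: 16.35
ee_pos: [558.4, 214.0, 77.5]
ee_rot: [3.141, 0.002, -0.108]
wrist_force: [0.1, 0.2, -1.9]
opening: 0.198
grasp_force: 58.9
```

```bash
python3 - <<'E'
from h import *
go([558.7,213,61.3],-0.107); print(readout.get_state()["wrist_force"])
E
```

```text
t 16.35 pos [558.4 214.   77.5] rot [ 3.1406e+00  1.9000e-03 -1.0760e-01] shift [0.0004 0.001  0.0162] turn [ 0.06  0.11 -0.03] n 0.38872023563584723
[ 0.11276677  0.24765846 -1.93292845]
```

Request:
send_rows:
  steps:
    - [0.01,0.0003,0.0005,0.003,0,0,0]
    - [0.01,0.0003,0.0005,0.006,0,0,0]
    - [0.01,0.0003,0.0005,0.009,0,0,0]
    - [0.01,0.0003,0.0005,0.011,0,0,0]
    - [0.01,0.0003,0.0005,0.013,0,0,0]
    - [0.01,0.0003,0.0005,0.014,0,0,0]
    - [0.01,0.0003,0.0005,0.015,0,0,0]
    - [0.01,0.0003,0.0005,0.016,0,0,0]
    - [0.01,0.0003,0.0005,0.016,0,0,0]

```text
t: 17.1
ee_pos: [559.3, 214.2, 62.7]
ee_rot: [3.142, 0.0, -0.107]
wrist_force: [0.4, -0.4, -1.1]
opening: 0.202
grasp_force: 58.9
```

Request:
send_rows:
  steps:
    - [0.01,0,0,0.0005,0,0,0]
    - [0.01,0,0,0.001,0,0,0]
    - [0.01,0,0,0.001,0,0,0]
    - [0.01,0,0,0.001,0,0,0]

```text
t: 17.43
ee_pos: [559.4, 214.1, 61.8]
ee_rot: [3.142, 0.0, -0.107]
wrist_force: [0.6, -0.3, -0.5]
opening: 0.196
grasp_force: 58.9
```

Request:
send_rows:
  steps:
    - [0.01,0,0,0.0004,0,0,0]
    - [0.01,0,0,0.0008,0,0,0]
    - [0.01,0,0,0.0008,0,0,0]
    - [0.02,0,0,0.0008,0,0,0]
    - [0.03,0,0,0.0008,0,0,0]
    - [0.045,0,0,0.0008,0,0,0]
    - [0.06,0,0,0.0008,0,0,0]
    - [0.0854,0,0,0.0008,0,0,0]
    - [0.0854,0,0,0.0008,0,0,0]
    - [0.0854,0,0,0.0008,0,0,0]
    - [0.0854,0,0,0.0008,0,0,0]
    - [0.0854,0,0,0.0008,0,0,0]

```text
t: 18.43
ee_pos: [559.4, 214.1, 61.0]
ee_rot: [-3.142, 0.0, -0.107]
wrist_force: [0.5, 0.6, -0.3]
opening: 1.001
grasp_force: 0.0
```

Request:
send_rows:
  steps:
    - [0.0854,0,0,-0.01,0,0,0]
    - [0.0854,0,0,-0.025,0,0,0]
    - [0.0854,0,0,-0.045,0,0,0]
    - [0.0854,0,0,-0.075,0,0,0]
    - [0.0854,0,0,-0.11,0,0,0]
    - [0.0854,0,0,-0.14,0,0,0]
    - [0.0854,0,0,-0.15,0,0,0]
    - [0.0854,0,0,-0.15,0,0,0]
    - [0.0854,0,0,-0.15,0,0,0]

```text
t: 19.18
ee_pos: [559.3, 214.1, 211.3]
ee_rot: [-3.141, -0.001, -0.107]
wrist_force: [-0.7, -0.3, 0.7]
opening: 1.0
grasp_force: 0.0
```

```bash
python3 - <<'E'
from h import *
take("wrist","w9"); take("side","s9")
z=np.load('pics/w9.npz'); P=cloud("w9"); im=z['im'].astype(int)
m=(np.linalg.norm(P[...,:2]-[560,212],axis=2)<90)&(im[...,2]-im[...,0]>60)&(im[...,1]>125)&(P[...,2]>83)
q=P[m]; print(len(q),np.median(q[:,2]),cv2.minAreaRect(q[:,:2].astype(np.float32)))
A=np.c_[q[:,:2]-q[:,:2].mean(0),np.ones(len(q))]; print("slope",np.linalg.lstsq(A,q[:,2],rcond=None)[0])
cv2.imwrite('pics/g9.png',np.hstack([cv2.resize(z['im'][80:260,230:410],(400,400)),cv2.resize(np.load('pics/s9.npz')['im'][140:200,275:335],(400,400),interpolation=cv2.INTER_CUBIC)]))
E
```

```text
1580 86.59152563778827 ((559.2075805664062, 215.09423828125), (17.564924240112305, 97.77155303955078), 84.39000701904297)
slope [5.53317077e-03 2.75930128e-02 8.65156635e+01]
```

View pics/g9.png

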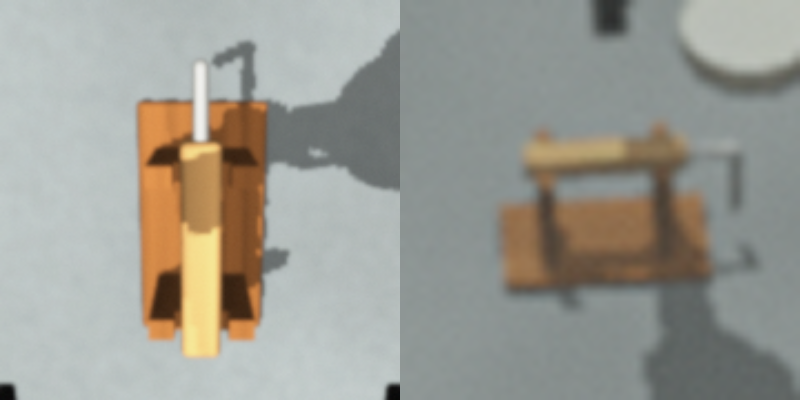

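The stylus lies level in both notches, tip at the same end (wrist crop (200,62)), at its original position within about 1 mm, and the gripper is clear of it. I'll hand the job in.

```bash
python3 -c "
from h import *
print(ctrl.close_job())"
```

```text
the job is handed in; nothing more can be done
None
```

I drew the stylus tip along the whole groove at about 3 cm/s with almost no contact force, laid it back on its rest within about 1 mm of where it was, let go, and handed the job in at about 19 s; no verdict came back.

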